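# Put the bead cases and findings jars back in the bench caddy

### The arm

A 6-joint arm with a two-finger parallel gripper is mounted at the origin on the work surface. World frame = base frame: x ahead of the robot, y to its left, z up, the work surface at z = 0. Lengths are in m, angles in degrees, forces in N, time in s.
With the tool pointing down it reaches from about 0.325 to 0.925 m from the base axis. Payload 3.1 kg.
Tool frame: the origin (TCP) lies midway between the tips of the shut fingers; the grasp point (between the pads) lies 19 mm behind it; z points along the fingers, y is the line along which they close (so a half turn about z gives the same grasp; the last joint's range is limited). The gripper opens to 85 mm and grips with 20 to 120 N. Pads are 22 mm wide; open, the fingers measure 114 mm over their backs; the gripper's body (76 mm by 85 mm) begins 54 mm behind the grasp point. The pads swing forward as they close: fully open they stand 13 mm farther back than shut.
Start: joints at [-72.433, 12.427, 92.441, -0, 75.132, -6.429], TCP at [0.254, -0.571, 0.231] pointing down, gripper open.
Joint ranges: [-157.48, 157.48], [-44.54, 120.13], [17.64, 146.25], [-64.5, 244.5], [7.68, 150.69], [-147.95, 147.95]. Speed limits (degrees/s): [159.86, 159.86, 180, 180, 180, 180].

### API

Orientations are given as a 3x3 rotation matrix whose columns are the frame's x, y, z axes.
In Python, from bench import get_state, snapshot, hand_in, outline_of, landmark_of gives the robot as it stands. The module is installed in compiled form; this text tells all that it offers.
- The arm moves only by the tool step_arm, never from a script. Its argument "rows" is text: rows parted by semicolons, each of 4 numbers parted by spaces: the shift along the tool's x, y, z in cm, then the turn about the tool's z in degrees. A call has 1 to 12 rows; each row is the pose to reach, as a shift and turn from the pose commanded when the call began, along the tool's axes at that moment; what a row does not reach only later rows make up. A row lasts 1/12 s, in which the tool goes at most 41.7 mm and 7.16 degrees, less where a joint would pass 70% of its speed; a pose out of reach is approached as far as the arm can. A call with a gripper value outside its range is refused whole. "fingers" is the opening, from -1 (shut) to 1 (fully open), set as the call begins (left out, the last holds). The fingers move at their own pace and stop on an object; the grip force is fixed at half the most. Time passes only in rows, so rows that repeat a pose let the fingers close. It gives the time, the measured TCP pose, the force, the opening and the grip force at its end, in the units of the state.
- get_state(): the state, without advancing time (a new reading comes with each control period).
- snapshot(name): name is "scene" or "side" or "wrist"; returns a dict with "img" (480x640x3 uint8, red, green, blue), "fov_y" (degrees; the focal length in pixels is half the picture's height over the tangent of half this angle, whatever the lens; pixels are square), "cx", "cy" (the principal point, pixels), "extrinsics" (4x4, takes a point from world to camera coordinates). Camera axes: x right, y down, z forward; pixel columns grow to the right and rows downward; lengths in m; the calibration is good to about 2 mm. A picture is of the moment at which its call begins. There is no depth.
- hand_in(): hands the job in; it is judged then, once.
Trained networks look in a picture, given as the dict that the camera call returned (one of the last four; its "shot" number tells which), for a name from the list of things; names that differ only in an ending like _2 or _b are one class to them, and where a whole thing is asked for, a point or a joint stands for the part that bears it (a point fixed in the world has none). Each returns a list of dicts, best first, with "confidence" (0 to 1); they miss things now and then, are a little off and sometimes report something else, mostly with a low value. They report only what shows in the picture. A call takes as long as a camera call.
- outline_of(picture, thing): "mask" (480x640 bool, what is visible of it) and "bbox" ([left, top, right, bottom] in pixels, round what is visible of it).
- landmark_of(picture, thing): "uv" ([column, row] in pixels: a listed point, or the origin of a listed thing).
The state is a dict: "clock": time; "qpos": joint angles; "joint_vel": joint speeds; "joint_efforts": joint torques, N m; "ee_pos": TCP position; "tcp_rot": TCP orientation; "force": force on the tool from outside, world axes, zero at the start; "ft_torque": the same for the moment, N m; "finger_gap": finger opening in m; "finger_force": force on a finger pad.
Only numpy, scipy, OpenCV 4.12 (cv2) and the standard library are available. Lean on these libraries where they do the work, as an engineer would, in place of code of your own. Each camera call takes 0.05 s, during which the arm holds its last target. There are 200 camera calls.

### The job

Clear the bead mat into the frosted caddy: lay the two flat bead cases on its sloping case rest, the large case at the bottom and the small one on top, both square to the rest, flat and right back against the stop at its low end, and stand each of the two screw-top jars upright in the round well of its own size. The copper wire spool, the steel bench block and the pliers do not belong in the caddy: leave them where they lie.

Things in the scene. Friction and masses are not known exactly. Their poses are not given: they have to be found in the camera images.
- case_large: large flat clear bead case, a closed rectangular box 84 x 60 x 22 mm (x, y, z), with 4 x 3 cells of beads; 90 to 170 g. Origin: centre of its underside, z up. It lies on the grey bead mat (3 mm thick).
- case_small: small flat clear bead case, a closed rectangular box 62 x 46 x 20 mm (x, y, z), with 3 x 2 cells of beads; 55 to 105 g. Origin: centre of its underside, z up. It lies on the grey bead mat (3 mm thick).
- jar_large: large round screw-top jar with a ribbed white lid, the copper findings seen through its flat window: diameter 60 mm, height 50 mm; 85 to 155 g. Origin: centre of its underside, z up. It stands on the grey bead mat (3 mm thick).
- jar_small: small round screw-top jar with a ribbed white lid, the copper findings seen through its flat window: diameter 44 mm, height 42 mm; 40 to 80 g. Origin: centre of its underside, z up. It stands on the grey bead mat (3 mm thick).
- spool: look-alike, stays where it is: wire spool standing on end, white flanges of 56 mm diameter with a dark bore in the middle, copper wire wound between them, height 44 mm. Origin: centre of its underside.
- block: look-alike, stays where it is: solid steel bench block 52 x 52 x 20 mm. Origin: centre of its underside.
- pliers: bystander, stays where it is: pliers with black handles, 130 mm long, 12 mm high, lying beyond the mat and the caddy. Origin: near the pivot, at bench level.
- caddy: fixed frosted open caddy, 176 x 256 mm (x, y), walls 3 mm thick, 32 mm high, floor 3 mm. Origin: centre of its underside; x points away from the robot, give or take its yaw. In it, side by side along y, either way round, are two fixed inserts 160 x 120 mm, the sloping case rest and the jar holder, centred 61 mm either side of the middle.
- case_seat: fixed light-grey sloping bed, 84 mm wide (y), 112 long, no side walls; a stop plate stands 48 mm square up at its low end, towards the robot. Tilted frame: origin on the bed, mid-width, at the foot of the stop's inner face, 20 mm above the bench; x runs uphill, away from the stop, at 15 deg; y along the stop; z square to the bed. Cases lie long side along x, an end at the stop; they do not slide by themselves.
- jar_holder: fixed grey block 160 x 120 x 16 mm (x, y, z) with two round wells 12 mm deep (floors 4 mm above its underside): the large well, 76 mm across, centred at x = -36 mm, y = 0; the small well, 60 mm across, at x = +40 mm, y = 0. Origin: centre of its underside, 3 mm above the bench; axes as the caddy's.

How it is judged:
By the outcome, as a careful person would: the job done as asked, in the order asked, and still so for the second after the job is handed in, with the robot touching nothing.
It also fails if it takes over 112 s, if anything falls off the work surface, if the arm or the gripper's body presses on something with over 40 N, if the wrist force passes 120 N, or if a joint passes its speed limit or range.

## Working session

There is one attempt and no reset: what is moved stays moved. The work goes in short steps, Python scripts to look and compute and a tool call to move; the robot and the scene stay as the last step left them, time stands still between calls to the robot, and variables do not carry over. Pictures are saved under pics/ and viewed, at most 17 in all, crops included, and the job is handed in when it is done.

Besides the shell and the picture viewer there is one more tool, called by a JSON object that holds its "fn" and its "kwargs", one argument or row to a line. step_arm: Moves the arm, as the interface text tells. Its arguments: {"type":"object","properties":{"rows":{"type":"string"},"fingers":{"type":"number"}},"required":["rows"]}

```bash
mkdir -p pics; cat > h.py <<'E'
import numpy as np, cv2
from bench import *
def save(s,n): cv2.imwrite(f'pics/{n}.png',s['img'][:,:,::-1])
def f_of(s): return 240/np.tan(np.radians(s['fov_y']/2))
def ray(s,uv):
    f=f_of(s);E=np.array(s['extrinsics']);R=E[:3,:3];t=E[:3,3]
    d=np.array([(uv[0]-s['cx'])/f,(uv[1]-s['cy'])/f,1.]);return -R.T@t,R.T@d
def at_z(s,uv,z):
    c,d=ray(s,uv);return c+d*(z-c[2])/d[2]
def proj(s,P):
    E=np.array(s['extrinsics']);p=np.atleast_2d(P)@E[:3,:3].T+E[:3,3]
    return p[:,:2]/p[:,2:]*f_of(s)+[s['cx'],s['cy']]
E
python3 - <<'E'
from h import *
st=get_state();print(st['clock'],st['tcp_rot'])
for n in ('scene','side'):
    s=snapshot(n);save(s,n+'0');print(n,s['fov_y'],-np.array(s['extrinsics'])[:3,:3].T@np.array(s['extrinsics'])[:3,3])
    for t in ['case_large','case_small','jar_large','jar_small','spool','block','pliers','caddy','case_seat','jar_holder']:
        for r in landmark_of(s,t)[:2]:
            z={'case_seat':.02,'jar_holder':.003,'caddy':0,'spool':.003,'block':.003,'pliers':0}.get(t,.003)
            print(t,np.round(r['uv'],1),round(r['confidence'],2),at_z(s,r['uv'],z).round(3))
E
```

```text
0.0 [[ 9.13603459e-01  4.06605683e-01 -7.33283268e-04]
 [ 4.06606248e-01 -9.13600512e-01  2.33765147e-03]
 [ 2.80574404e-04 -2.43384403e-03 -9.99996999e-01]]
scene 47.67816750533063 [ 1.18279001 -0.44269695  0.71583014]
case_large [320.8 213.6] 0.59 [0.521 0.103 0.003]
case_small [361.1 242.5] 0.9 [0.637 0.11  0.003]
case_small [413.1 301.2] 0.27 [0.804 0.08  0.003]
jar_large [407.2 215.1] 0.77 [0.634 0.24  0.003]
jar_small [138.3 307.5] 0.59 [ 0.524 -0.298  0.003]
jar_small [368.7 186.7] 0.58 [0.514 0.243 0.003]
spool [446.7 195.9] 0.71 [0.641 0.353 0.003]
block [396.9 171.4] 0.91 [0.511 0.333 0.003]
pliers [413.1 303.1] 0.66 [0.806 0.079 0.   ]
pliers [140.6 306.4] 0.39 [ 0.521 -0.293  0.   ]
caddy [396.7 172.9] 0.38 [0.512 0.331 0.   ]
case_seat [177.7 244.1] 0.85 [ 0.441 -0.177  0.02 ]
jar_holder [139.2 305.4] 0.83 [ 0.52  -0.294  0.003]
side 52.166094585278394 [ 0.37178195 -0.71187419  0.53609243]
case_large [269.6 258.7] 0.74 [0.511 0.112 0.003]
case_small [331.4 248.1] 0.76 [0.643 0.115 0.003]
jar_large [314.  219.9] 0.73 [0.642 0.245 0.003]
jar_small [260.6 227.2] 0.7 [0.519 0.246 0.003]
jar_small [312.4 219.4] 0.59 [0.639 0.248 0.003]
spool [301.8 199.5] 0.65 [0.643 0.356 0.003]
block [247.7 205.5] 0.62 [0.509 0.362 0.003]
pliers [407.6 245.8] 0.92 [0.801 0.082 0.   ]
caddy [327.3 248.9] 0.2 [0.635 0.119 0.   ]
case_seat [262.6 362. ] 0.61 [ 0.44  -0.186  0.02 ]
jar_holder [331.7 412.5] 0.74 [ 0.513 -0.289  0.003]
jar_holder [303.3 199.2] 0.52 [0.647 0.357 0.003]
```

View pics/scene0.png

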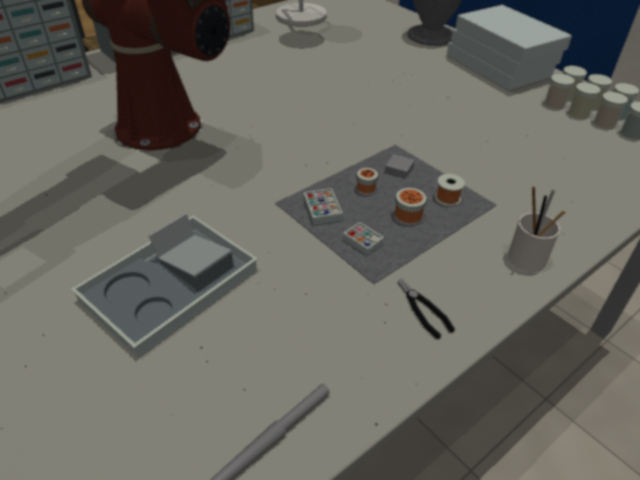

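View pics/side0.png

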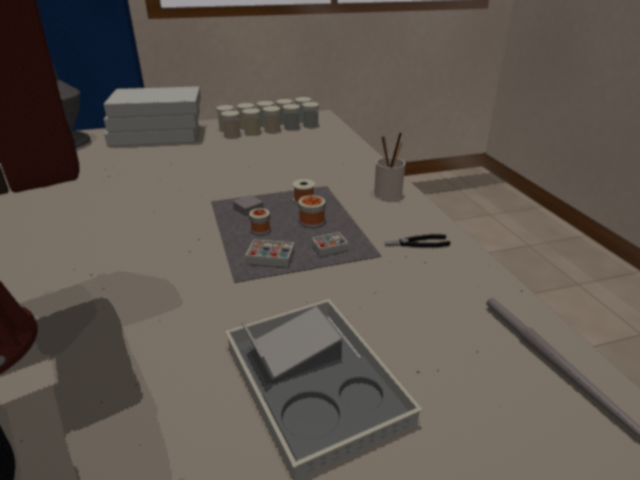

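The scene view shows the caddy at left, with the sloping seat near (195,250) and the wells near (125,290) and (155,305). On the mat, the large case is at (322,205), the small case at (363,237), the large jar at (410,205), the small jar at (367,180), the spool at (450,188) and the block at (400,165). The side view agrees, so the seat is on the caddy's +y side. I'll go over the caddy first for a wrist view.

{"fn": "step_arm", "kwargs": {
  "rows": "31.3 -22.2 -7 24;31.3 -22.2 -7 24;31.3 -22.2 -7 24;31.3 -22.2 -7 24;31.3 -22.2 -7 24;31.3 -22.2 -7 24;31.3 -22.2 -7 24;31.3 -22.2 -7 24;31.3 -22.2 -7 24;31.3 -22.2 -7 24;31.3 -22.2 -7 24;31.3 -22.2 -7 24",
  "fingers": 1
}}

```text
clock: 2.1
ee_pos: [0.4502, -0.2404, 0.3017]
tcp_rot: [[1.0, 0.002, 0.0], [0.002, -1.0, -0.001], [0.0, 0.001, -1.0]]
force: [-0.7, 0.1, -0.4]
finger_gap: 0.0853
finger_force: 0.0
```

```bash
python3 - <<'E'
from h import *
st=get_state();print(st['clock'],st['ee_pos'],st['tcp_rot'],st['qpos'])
s=snapshot('wrist');save(s,'w1');print(s['fov_y'],np.array(s['extrinsics']).round(3))
np.save('w1ext.npy',s['extrinsics'])
for t,z in (('case_seat',.02),('jar_holder',.003),('caddy',0)):
    for r in landmark_of(s,t)[:2]: print(t,r['uv'],r['confidence'],at_z(s,r['uv'],z).round(4))
for r in outline_of(s,'caddy')[:1]:
    m=r['mask'].astype(np.uint8);c=max(cv2.findContours(m,0,2)[0],key=cv2.contourArea)
    p=cv2.boxPoints(cv2.minAreaRect(c));print(r['confidence'],[at_z(s,q,.032).round(4) for q in p])
E
```

```text
2.1 [ 0.45021163 -0.24043221  0.30165544] [[ 9.99997201e-01  2.34997292e-03  2.76038269e-04]
 [ 2.35030236e-03 -9.99996519e-01 -1.19927869e-03]
 [ 2.73219035e-04  1.19992411e-03 -9.99999243e-01]] [-3.59591742e+01 -4.75788072e+00  1.03048838e+02 -4.68277563e-02
  8.16558947e+01  5.39129467e+01]
64.57537267466626 [[ 0.003 -1.     0.    -0.242]
 [-0.964 -0.003  0.267  0.38 ]
 [-0.267 -0.001 -0.964  0.566]
 [ 0.     0.     0.     1.   ]]
case_seat [262.2, 194.0] 0.67 [ 0.4427 -0.1788  0.02  ]
jar_holder [361.5, 128.4] 0.62 [ 0.5144 -0.2903  0.003 ]
caddy [311.2, 137.3] 0.84 [ 0.5044 -0.2338  0.    ]
0.74 [array([ 0.5749, -0.0846,  0.032 ]), array([ 0.6169, -0.3423,  0.032 ]), array([ 0.441 , -0.3902,  0.032 ]), array([ 0.3876, -0.1003,  0.032 ])]
```

View pics/w1.png

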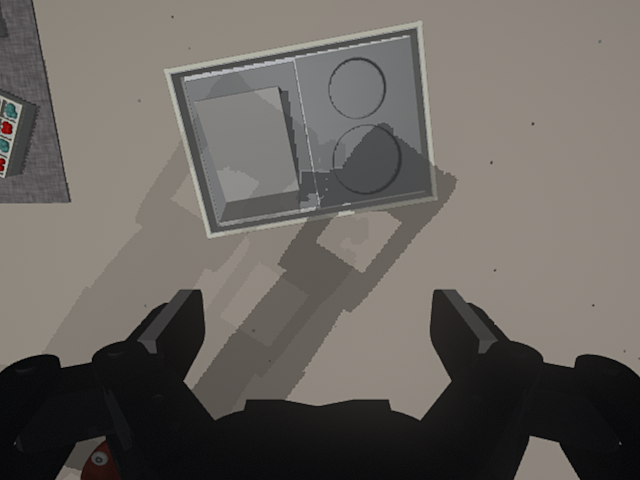

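The wrist view shows the whole caddy. Its outer top corners are at (165,71), (422,22), (437,200) and (209,237), the wells at about (367,159) and (357,88), and the uphill edge of the bed runs (192,102)-(278,87). I'll fit the caddy pose from these.

```bash
python3 - <<'E'
from h import *
from scipy.optimize import least_squares
s=snapshot('wrist')
E=np.array(s['extrinsics']);print('cam',-E[:3,:3].T@E[:3,3])
uv=np.array([(165,71),(422,22),(437,200),(209,237),(367,159),(357,88)],float)
L=np.array([(.088,.128,.032),(.088,-.128,.032),(-.088,-.128,.032),(-.088,.128,.032),(-.036,-.061,.019),(.04,-.061,.019)])
def W(p,L):
    c,t=np.cos(p[2]),np.sin(p[2]);return L@np.array([[c,t,0],[-t,c,0],[0,0,1]])+[p[0],p[1],0]
r=least_squares(lambda p:(proj(s,W(p,L))-uv).ravel(),[.504,-.234,-.15],loss='soft_l1')
print(r.x,np.degrees(r.x[2]),(proj(s,W(r.x,L))-uv).round(1).tolist())
p=r.x
print('wells',W(p,L[4:]))
# seat corners assuming stop foot xo; estimate xo from uphill corners
c,t=np.cos(np.radians(15)),np.sin(np.radians(15))
for xo in (-.06,-.065,-.07,-.055):
    S=np.array([(xo+.112*c,.061+.042,.02+.112*t),(xo+.112*c,.061-.042,.02+.112*t),(xo-.048*t,.061-.042,.02+.048*c),(xo-.048*t,.061+.042,.02+.048*c),(xo,.061,.02)])
    print(xo,proj(s,W(p,S)).round(0).tolist(),W(p,S[4:]))
for n in ('wrist',):
    cv2.imwrite('pics/w1crop.png',cv2.resize(s['img'][50:250,150:350,::-1],(600,600),interpolation=cv2.INTER_CUBIC))
E
```

```text
cam [ 0.51707531 -0.24247463  0.44273823]
[ 0.50402901 -0.23108489  0.17146258] 9.824082001945733 [[0.9, 0.1], [-2.1, 0.4], [-1.0, -2.1], [0.1, -0.6], [0.4, 1.2], [0.5, -0.1]]
wells [[ 0.47896495 -0.29733285  0.019     ]
 [ 0.55385051 -0.28436545  0.019     ]]
-0.06 [[195.0, 107.0], [278.0, 91.0], [300.0, 214.0], [220.0, 228.0], [263.0, 200.0]] [[ 0.43450079 -0.18121679  0.02      ]]
-0.065 [[196.0, 112.0], [279.0, 97.0], [301.0, 219.0], [221.0, 232.0], [264.0, 204.0]] [[ 0.42957411 -0.18206991  0.02      ]]
-0.07 [[198.0, 117.0], [280.0, 102.0], [302.0, 223.0], [222.0, 237.0], [265.0, 209.0]] [[ 0.42464743 -0.18292303  0.02      ]]
-0.055 [[194.0, 102.0], [277.0, 86.0], [299.0, 209.0], [219.0, 223.0], [263.0, 196.0]] [[ 0.43942748 -0.18036368  0.02      ]]
```

View pics/w1crop.png

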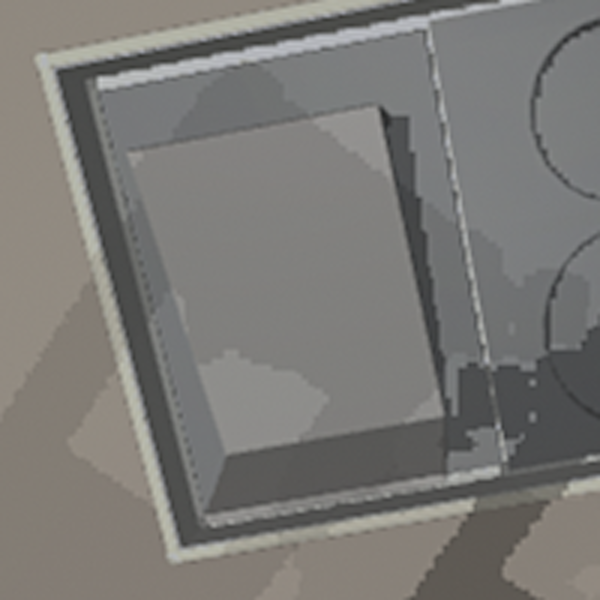

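The crop shows the bed's uphill corners at about (193,101) and (277,85), and the stop's foot line from (224,202) to (297,189). So the seat origin is about (0.4395, -0.180) and the caddy yaw about 9.8°. Next I'll look at the mat.

{"fn": "step_arm", "kwargs": {
  "rows": "5 -40 0 0;5 -40 0 0;5 -40 0 0;5 -40 0 0;5 -40 0 0;5 -40 0 0;5 -40 0 0;5 -40 0 0;5 -40 0 0;5 -40 0 0;5 -40 0 0;5 -40 0 0"
}}

```text
clock: 3.4
ee_pos: [0.4999, 0.1595, 0.3009]
tcp_rot: [[1.0, 0.002, -0.001], [0.002, -1.0, -0.001], [-0.001, 0.001, -1.0]]
force: [-0.7, -0.5, -0.9]
finger_gap: 0.0857
finger_force: 0.0
```

```bash
python3 - <<'E'
from h import *
st=get_state();print(st['clock'],st['ee_pos'],st['qpos'])
s=snapshot('wrist');save(s,'w2')
for t,z in (('case_large',.025),('case_small',.023),('jar_large',.053),('jar_small',.045),('spool',.047),('block',.023)):
    for r in landmark_of(s,t)[:2]: print(t,'lm',np.round(r['uv']),round(r['confidence'],2),at_z(s,r['uv'],.003).round(4))
    for r in outline_of(s,t)[:1]:
        c=max(cv2.findContours(r['mask'].astype(np.uint8),0,2)[0],key=cv2.contourArea)
        # rectify contour to plane z
        q=np.array([at_z(s,u[0],z)[:2] for u in c],np.float32)*1000
        print(t,round(r['confidence'],2),r['bbox'],cv2.minAreaRect(q))
E
```

```text
3.4 [0.49988413 0.15952822 0.30087482] [ 1.00552448e+01 -2.79642346e+00  1.01277973e+02 -3.81867274e-02
  8.15771111e+01  9.99521443e+01]
case_large lm [356. 174.] 0.73 [0.5128 0.1139 0.003 ]
case_large 0.68 [319.0, 130.0, 401.7, 221.0] ((511.8028259277344, 114.52091217041016), (63.18583679199219, 84.45484924316406), 64.7398910522461)
case_small lm [359.  58.] 0.81 [0.6364 0.1153 0.003 ]
case_small 0.93 [335.6, 16.8, 389.1, 91.8] ((635.0194702148438, 114.57750701904297), (63.11130142211914, 47.037654876708984), 6.330485820770264)
jar_large lm [239.  59.] 0.85 [0.6349 0.243  0.003 ]
jar_large lm [157. 182.] 0.33 [0.5023 0.3452 0.003 ]
jar_large 0.93 [197.2, 19.1, 270.1, 86.5] ((632.1441650390625, 238.62673950195312), (63.23739242553711, 59.845611572265625), 88.13816833496094)
jar_small lm [255. 172.] 0.78 [0.5144 0.2311 0.003 ]
jar_small lm [136.  50.] 0.44 [0.6432 0.3523 0.003 ]
jar_small 0.92 [224.0, 153.5, 271.8, 198.3] ((516.480224609375, 232.50357055664062), (44.023494720458984, 46.71950912475586), 69.98094177246094)
spool lm [139.  48.] 0.77 [0.6454 0.3484 0.003 ]
block lm [156. 183.] 0.71 [0.502 0.346 0.003]
block lm [136.  49.] 0.16 [0.6443 0.3522 0.003 ]
block 0.96 [121.4, 152.3, 190.7, 212.5] ((505.63873291015625, 340.01824951171875), (54.34207534790039, 61.173763275146484), 24.282039642333984)
```

View pics/w2.png

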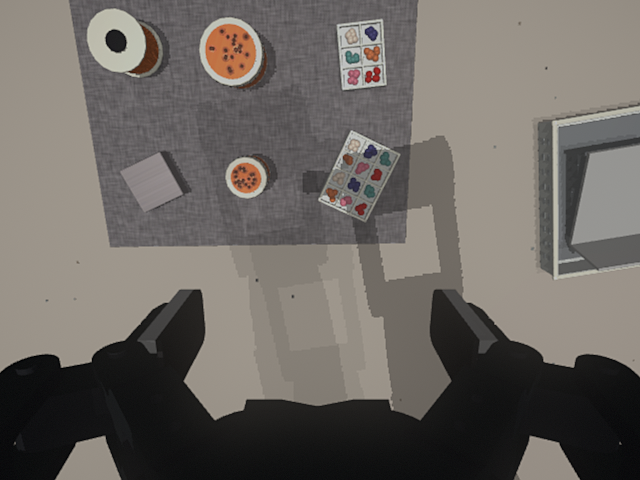

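The wrist view shows the cases at (360,175) and (361,55), the jars at (246,177) and (232,52), the spool at (122,40) and the block at (153,180). Networks and picture agree. The large case centre is (0.512, 0.1145) with its long axis at -25.3°, so I'll grasp it now.

{"fn": "step_arm", "kwargs": {
  "rows": "1.2 4.5 4 7;1.2 4.5 8 14;1.2 4.5 12 21;1.2 4.5 16 25.4;1.2 4.5 20 25.4;1.2 4.5 23 25.4;1.2 4.5 25 25.4;1.2 4.5 26.5 25.4;1.2 4.5 28 25.4;1.2 4.5 29 25.4;1.2 4.5 29.7 25.4;1.2 4.5 29.7 25.4"
}}

```text
clock: 5.05
ee_pos: [0.5108, 0.1141, 0.003]
tcp_rot: [[0.903, -0.429, -0.003], [-0.429, -0.903, -0.0], [-0.002, 0.001, -1.0]]
force: [0.2, 0.2, 0.3]
finger_gap: 0.085
finger_force: 0.0
```

{"fn": "step_arm", "kwargs": {
  "rows": "0 0 0 0;0 0 0 0;0 0 0 0;0 0 0 0;0 0 0 0;0 0 0 0;0 0 0 0;0 0 0 0",
  "fingers": -1
}}

```text
clock: 5.72
ee_pos: [0.5135, 0.1143, 0.0059]
tcp_rot: [[0.903, -0.429, 0.003], [-0.429, -0.903, 0.0], [0.003, -0.002, -1.0]]
force: [0.4, 0.5, 6.1]
finger_gap: 0.0588
finger_force: 67.0
```

```bash
python3 - <<'E'
from h import *
s=snapshot('wrist');save(s,'w3')
E
```

```text
(no output)
```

View pics/w3.png

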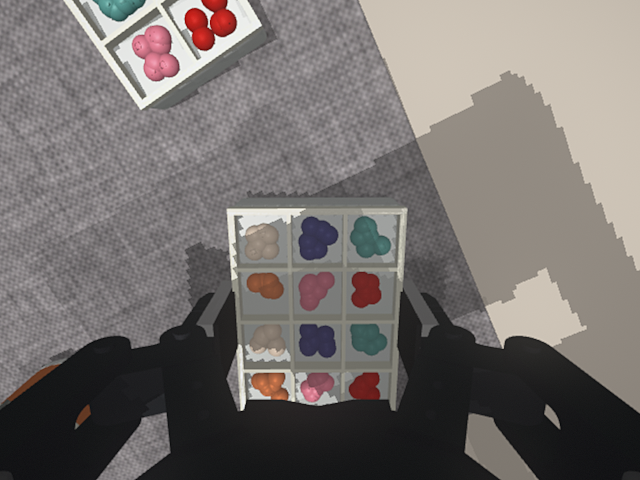

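The wrist view shows the case well gripped between the pads, centred around (317,300). A force of 6 N suggests the tips are pressing on the mat, so I'll regrip a little higher.

{"fn": "step_arm", "kwargs": {
  "rows": "0 0 0 0;0 0 -0.3 0;0 0 -0.7 0;0 0 -0.7 0;0 0 -0.7 0",
  "fingers": 0.7
}}

```text
clock: 6.18
ee_pos: [0.512, 0.1141, 0.0115]
tcp_rot: [[0.903, -0.429, 0.0], [-0.429, -0.903, 0.0], [0.0, -0.0, -1.0]]
force: [0.4, 0.6, 0.2]
finger_gap: 0.0727
finger_force: 0.0
```

{"fn": "step_arm", "kwargs": {
  "rows": "0 0 0 0;0 0 0 0;0 0 0 0;0 0 0 0;0 0 0 0;0 0 0 0",
  "fingers": -1
}}

```text
clock: 6.68
ee_pos: [0.5124, 0.1141, 0.0117]
tcp_rot: [[0.903, -0.429, 0.001], [-0.429, -0.903, 0.0], [0.001, -0.0, -1.0]]
force: [-0.6, -0.8, 3.6]
finger_gap: 0.058
finger_force: 64.7
```

{"fn": "step_arm", "kwargs": {
  "rows": "0 0 -1 0;0 0 -3.5 0;0 0 -7 0;1.5 4 -10 -5;3 8 -11 -10;4.5 12 -11 -16;6 16 -11 -22;7.5 20 -11 -28;9 24 -11 -35.2;10.3 26.7 -11 -35.2;10.3 26.7 -11 -35.2;10.3 26.7 -11 -35.2"
}}

```text
clock: 7.68
ee_pos: [0.4899, -0.1744, 0.1214]
tcp_rot: [[0.986, 0.165, -0.0], [0.165, -0.986, -0.001], [-0.0, 0.001, -1.0]]
force: [0.9, 0.9, -0.9]
finger_gap: 0.0579
finger_force: 64.7
```

```bash
python3 - <<'E'
from h import *
st=get_state();R=st['tcp_rot'];print(st['ee_pos'],np.degrees(np.arctan2(R[1][0],R[0][0])),st['finger_force'])
s=snapshot('wrist');save(s,'w4')
for r in outline_of(s,'case_large')[:1]:
    c=max(cv2.findContours(r['mask'].astype(np.uint8),0,2)[0],key=cv2.contourArea)
    print(r['bbox'],[at_z(s,u,st['ee_pos'][2]-.0085+.022).round(4) for u in cv2.boxPoints(cv2.minAreaRect(c))])
E
```

```text
[ 0.48985764 -0.17444123  0.12136187] 9.5022830269383 64.68504667282104
[230.9, 189.3, 403.0, 405.1] [array([ 0.5304, -0.1381,  0.1349]), array([ 0.5402, -0.196 ,  0.1349]), array([ 0.4548, -0.2157,  0.1349]), array([ 0.4433, -0.1474,  0.1349])]
```

View pics/w4.png

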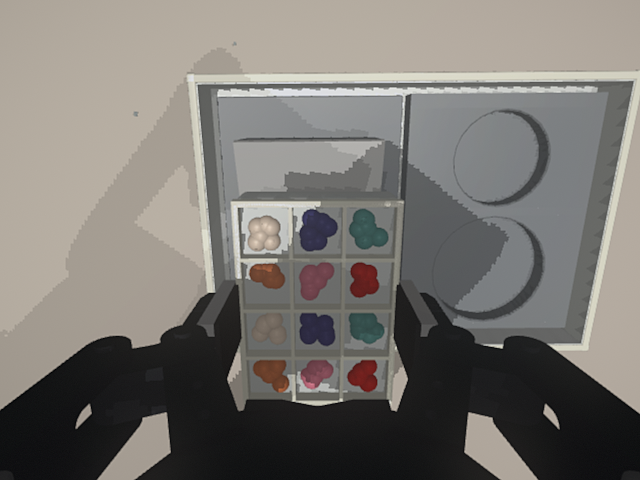

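The wrist view shows the held case (232-402, 200-400) over the bed, whose uphill edge is at about (235,141)-(382,138). It is square to the caddy to about 0.3° and 3 mm off to -y. I'll correct that and lower.

{"fn": "step_arm", "kwargs": {
  "rows": "0 -0.3 1.5 -0.3;0 -0.3 3.5 -0.3;0 -0.3 5 -0.3;0 -0.3 6 -0.3;0 -0.3 6.4 -0.3;0 -0.3 6.4 -0.3"
}}

```text
clock: 8.28
ee_pos: [0.4889, -0.1666, 0.056]
tcp_rot: [[0.984, 0.177, -0.003], [0.177, -0.984, 0.002], [-0.002, -0.002, -1.0]]
force: [-0.2, 0.5, -0.4]
finger_gap: 0.0581
finger_force: 64.7
```

{"fn": "step_arm", "kwargs": {
  "rows": "0 0 0.2 0;0 0 0.3 0;0 0 0.4 0;0 0 0.5 0;0 0 0.6 0;0 0 0.7 0"
}}

```text
clock: 8.78
ee_pos: [0.4902, -0.1687, 0.0519]
tcp_rot: [[0.984, 0.175, -0.0], [0.175, -0.984, -0.0], [-0.0, 0.0, -1.0]]
force: [-7.1, 0.7, 12.1]
finger_gap: 0.0582
finger_force: 66.1
```

{"fn": "step_arm", "kwargs": {
  "rows": "0 0.3 0.1 0.3;0 0.3 0.2 0.3;0 0.3 0.3 0.3;0 0.3 0.4 0.3;0 0.3 0.5 0.3;0 0.3 0.6 0.3;0 0.3 0.6 0.3"
}}

```text
clock: 9.37
ee_pos: [0.4887, -0.1714, 0.0458]
tcp_rot: [[0.985, 0.171, -0.005], [0.171, -0.985, 0.001], [-0.005, -0.001, -1.0]]
force: [-10.4, 1.6, 13.5]
finger_gap: 0.0579
finger_force: 68.7
```

```bash
python3 - <<'E'
from h import *
for n in ('wrist','side'):
    s=snapshot(n)
    if n=='wrist': a=s['img']
    else: b=cv2.resize(s['img'][290:430,200:360],(549,480),interpolation=cv2.INTER_CUBIC)
o=np.hstack([cv2.resize(a[150:430,190:450],(446,480)),b])
o=cv2.resize(o,(800,int(480*800/o.shape[1])))
cv2.imwrite('pics/p5.png',o[:,:,::-1])
E
```

```text
(no output)
```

View pics/p5.png

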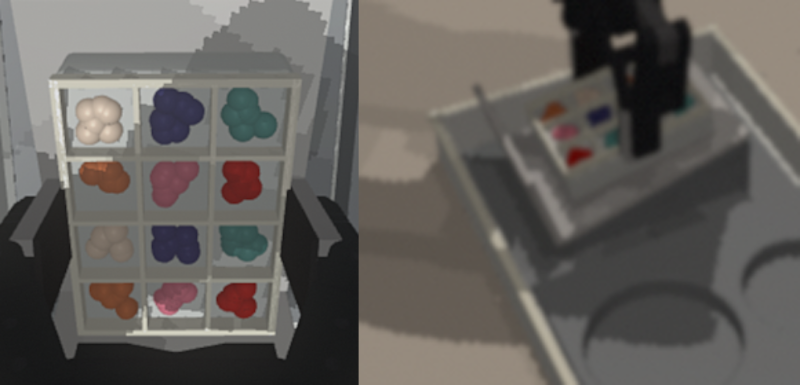

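The crops show the case pivoting in the pads towards the slope (front edge on the bed), with the low end still about 1.5 cm short of the stop. I'll press it flat, then drag it down to the stop.

{"fn": "step_arm", "kwargs": {
  "rows": "0 0 0.15 0;0 0 0.3 0;0 0 0.3 0;-0.3 0 0.38 0;-0.6 0 0.46 0;-0.9 0 0.54 0;-1.2 0 0.62 0;-1.4 0 0.67 0;-1.4 0 0.67 0"
}}

```text
clock: 10.22
ee_pos: [0.4794, -0.175, 0.0401]
tcp_rot: [[0.986, 0.169, 0.006], [0.169, -0.986, -0.002], [0.006, 0.003, -1.0]]
force: [-0.4, -1.5, 7.4]
finger_gap: 0.0579
finger_force: 69.6
```

{"fn": "step_arm", "kwargs": {
  "rows": "-0.1 0 0.03 0;-0.2 0 0.06 0;-0.3 0 0.08 0;-0.3 0 0.08 0"
}}

```text
clock: 10.55
ee_pos: [0.4768, -0.1756, 0.0394]
tcp_rot: [[0.986, 0.169, 0.007], [0.169, -0.986, -0.002], [0.006, 0.004, -1.0]]
force: [0.2, 0.2, 6.9]
finger_gap: 0.0579
finger_force: 69.5
```

{"fn": "step_arm", "kwargs": {
  "rows": "-0.15 -0.1 0.03 0;-0.3 -0.1 0.07 0;-0.45 -0.1 0.1 0;-0.6 -0.1 0.14 0;-0.6 -0.1 0.14 0;-0.6 -0.1 0.14 0"
}}

```text
clock: 11.05
ee_pos: [0.4756, -0.1754, 0.0393]
tcp_rot: [[0.986, 0.167, 0.018], [0.167, -0.986, -0.003], [0.017, 0.006, -1.0]]
force: [10.7, 5.3, 2.6]
finger_gap: 0.0581
finger_force: 69.0
```

```bash
python3 - <<'E'
from h import *
for n in ('wrist','side'):
    s=snapshot(n)
    if n=='wrist': a=s['img']
    else: b=cv2.resize(s['img'][290:430,200:360],(549,480),interpolation=cv2.INTER_CUBIC)
o=np.hstack([cv2.resize(a[150:430,190:450],(446,480)),b])
o=cv2.resize(o,(800,int(480*800/o.shape[1])))
cv2.imwrite('pics/p6.png',o[:,:,::-1])
E
```

```text
(no output)
```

View pics/p6.png

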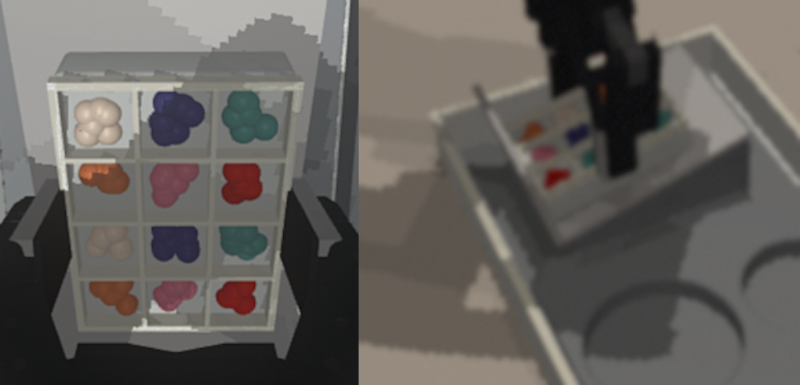

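The case is against the stop (11 N reaction) and lies along the bed. I'll release and back off.

{"fn": "step_arm", "kwargs": {
  "rows": "0 0 0 0;0 0 0 0;0 0 0 0;0 0 -0.5 0;0 0 -2 0;0 0 -5 0;0 0 -9 0;0 0 -13 0;0 0 -17 0;0 0 -20 0;0 0 -20 0",
  "fingers": 1
}}

```text
clock: 12.07
ee_pos: [0.4714, -0.1766, 0.244]
tcp_rot: [[0.985, 0.17, 0.013], [0.17, -0.985, -0.007], [0.011, 0.009, -1.0]]
force: [1.1, -1.1, 0.7]
finger_gap: 0.0859
finger_force: 0.0
```

```bash
cat >> h.py <<'E'
P0=np.array([.5040,-.2311]);YAW=np.radians(9.82);XO=-.055
def seat(L,xo=XO):
    "seat-frame points -> world"
    L=np.atleast_2d(L);c,t=np.cos(np.radians(15)),np.sin(np.radians(15))
    x=xo+L[:,0]*c-L[:,2]*t;z=.02+L[:,0]*t+L[:,2]*c;y=.061+L[:,1]
    C,S=np.cos(YAW),np.sin(YAW)
    return np.c_[P0[0]+C*x-S*y,P0[1]+S*x+C*y,z]
def box(l,w,h,z0=0): return np.array([(x,y,z0+h) for x,y in ((0,w/2),(l,w/2),(l,-w/2),(0,-w/2))])
def overlay(s,polys,name,crop,scale):
    im=s['img'][:,:,::-1].copy();x0,y0,x1,y1=crop
    im=cv2.resize(im[y0:y1,x0:x1],None,fx=scale,fy=scale,interpolation=cv2.INTER_CUBIC)
    for P,col in polys:
        q=((proj(s,P)-[x0,y0]+.5)*scale).astype(np.int32);cv2.polylines(im,[q],True,col,1)
    cv2.imwrite(f'pics/{name}.png',im)
E
python3 - <<'E'
from h import *
print(get_state()['ee_pos'])
s=snapshot('wrist')
overlay(s,[(seat(box(.112,.084,0)),(0,255,0)),(seat(box(.084,.06,.022)),(0,0,255)),(seat([(0,.042,0),(0,-.042,0),(0,-.042,.048),(0,.042,.048)]),(255,0,0))],'w7',(200,90,420,290),3)
E
```

```text
[ 0.4714469  -0.17658679  0.24400745]
```

View pics/w7.png

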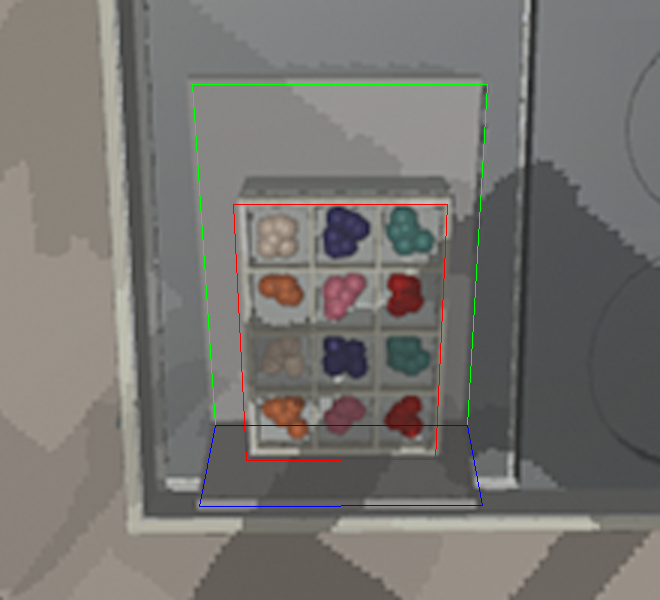

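The overlay shows the case (crop 240-452 x 195-457) flush at the stop's foot and square, about 2 mm off the bed's centreline. The bed is about 2 mm farther uphill than my model. Now the small case.

{"fn": "step_arm", "kwargs": {
  "rows": "21.1 -25.9 8.4 4;21.1 -25.9 8.4 4;21.1 -25.9 8.4 4;21.1 -25.9 8.4 4;21.1 -25.9 8.4 4;21.1 -25.9 8.4 4;21.1 -25.9 8.4 4;21.1 -25.9 8.4 4;21.1 -25.9 8.4 4;21.1 -25.9 8.4 4;21.1 -25.9 8.4 4;21.1 -25.9 8.4 4"
}}

```text
clock: 13.12
ee_pos: [0.6303, 0.1156, 0.1505]
tcp_rot: [[0.995, 0.1, -0.002], [0.1, -0.995, -0.001], [-0.002, 0.001, -1.0]]
force: [-0.5, -0.5, 0.9]
finger_gap: 0.0854
finger_force: 0.0
```

```bash
python3 - <<'E'
from h import *
from scipy.optimize import least_squares
st=get_state();R=np.array(st['tcp_rot']);print(st['ee_pos'],np.degrees(np.arctan2(R[1,0],R[0,0])),st['qpos'])
s=snapshot('wrist');save(s,'w8')
m=outline_of(s,'case_small')[0];print(m['confidence'],m['bbox'])
c=max(cv2.findContours(m['mask'].astype(np.uint8),0,2)[0],key=cv2.contourArea)
obs=m['mask']
B=np.array([(x,y,z) for x in(-.031,.031) for y in(-.023,.023) for z in(.003,.023)])
def W(p): 
    C,S=np.cos(p[2]),np.sin(p[2]);return np.c_[B[:,0]*C-B[:,1]*S+p[0],B[:,0]*S+B[:,1]*C+p[1],B[:,2]]
def iou(p):
    h=cv2.convexHull(proj(s,W(p)).astype(np.float32)).round().astype(np.int32);a=np.zeros((480,640),np.uint8);cv2.fillConvexPoly(a,h,1);a=a>0
    return -(a&obs).sum()/(a|obs).sum()
from scipy.optimize import minimize
r=minimize(iou,[.635,.1146,.1],method='Nelder-Mead',options=dict(initial_simplex=[[.635,.1146,.1],[.645,.1146,.1],[.635,.125,.1],[.635,.1146,.0]]))
print(r.x,np.degrees(r.x[2]),r.fun)
E
```

```text
[0.63026067 0.11560754 0.15052767] 5.749119769687114 [ 4.14359443e+00  1.87076228e+01  9.37588491e+01 -4.77990967e-02
  6.76686597e+01  8.84126406e+01]
0.78 [290.2, 165.6, 352.4, 254.3]
[0.63614776 0.11381812 0.09936703] 5.6933115540159935 -0.9787120808940926
```

{"fn": "step_arm", "kwargs": {
  "rows": "0.4 0.1 3 0;0.4 0.1 6 0;0.4 0.1 9 0;0.4 0.1 11 0;0.4 0.1 12.5 0;0.4 0.1 13.3 0;0.4 0.1 13.8 0;0.4 0.1 13.8 0;0.4 0.1 13.8 0"
}}

```text
clock: 13.97
ee_pos: [0.6367, 0.1162, 0.0148]
tcp_rot: [[0.995, 0.101, 0.002], [0.101, -0.995, 0.0], [0.002, 0.0, -1.0]]
force: [-0.7, -0.2, -0.3]
finger_gap: 0.0855
finger_force: 0.0
```

{"fn": "step_arm", "kwargs": {
  "rows": "0 0 0 0;0 0 0 0;0 0 0 0;0 0 0 0;0 0 0 0;0 0 0 0;0 0 0 0;0 0 0 0",
  "fingers": -1
}}

```text
clock: 14.63
ee_pos: [0.6369, 0.1166, 0.015]
tcp_rot: [[0.995, 0.101, 0.003], [0.101, -0.995, 0.0], [0.003, -0.0, -1.0]]
force: [-1.0, 0.1, 5.9]
finger_gap: 0.0438
finger_force: 61.7
```

{"fn": "step_arm", "kwargs": {
  "rows": "0 0 -1 0;0 0 -4 0;0 0 -8 0;-2 3 -11 -2;-4.6 6.8 -12 -4;-7.2 10.6 -12 -4;-9.8 14.4 -12 -4;-12.4 18.2 -12 -4;-15 22 -12 -4;-17.4 25.4 -12 -4;-18.85 27.3 -11 -4;-18.85 27.3 -10 -4"
}}

```text
clock: 15.63
ee_pos: [0.4735, -0.1787, 0.1143]
tcp_rot: [[0.986, 0.166, 0.001], [0.166, -0.986, -0.003], [0.0, 0.003, -1.0]]
force: [0.4, -0.7, -0.7]
finger_gap: 0.0437
finger_force: 61.5
```

{"fn": "step_arm", "kwargs": {
  "rows": "0 0 0.5 0;0 0 1 0;0 0 1 0;0 0 1 0"
}}

```text
clock: 15.97
ee_pos: [0.4758, -0.1729, 0.1029]
tcp_rot: [[0.985, 0.172, -0.001], [0.172, -0.985, 0.001], [-0.001, -0.001, -1.0]]
force: [-0.3, -1.0, -0.8]
finger_gap: 0.0437
finger_force: 61.5
```

```bash
python3 - <<'E'
from h import *
st=get_state();R=np.array(st['tcp_rot']);p=np.array(st['ee_pos']);print(p,np.degrees(np.arctan2(R[1,0],R[0,0])))
d=p[:2]-[.4415,-.180];u=np.array([np.cos(YAW),np.sin(YAW)]);print('along',d@u,'across',d@[-u[1],u[0]])
s=snapshot('wrist');save(s,'w9')
E
```

```text
[ 0.47581591 -0.17291792  0.10294801] 9.894149338993875
along 0.03502100515351971 across 0.0011256141292560744
```

View pics/w9.png

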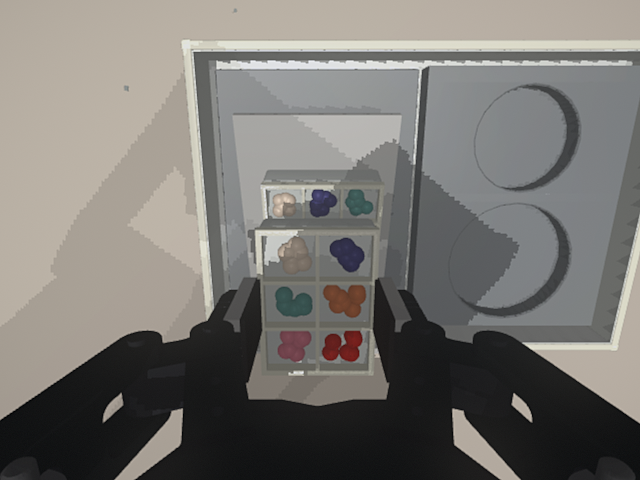

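The small case (258-375, 230-375) is held square above the large one (262-382, 183). I'll lower it as before.

{"fn": "step_arm", "kwargs": {
  "rows": "0 0 0.8 0;0 0 1.6 0;0 0 2.2 0;0 0 2.6 0;0 0 2.9 0;0 0 3.1 0;0 0 3.3 0;0 0 3.5 0;0 0 3.7 0;0 0 3.9 0;0 0 3.9 0"
}}

```text
clock: 16.93
ee_pos: [0.4737, -0.1745, 0.0666]
tcp_rot: [[0.985, 0.171, -0.006], [0.171, -0.985, 0.001], [-0.006, -0.002, -1.0]]
force: [-12.6, 1.3, 18.4]
finger_gap: 0.044
finger_force: 68.3
```

{"fn": "step_arm", "kwargs": {
  "rows": "0 0 0.15 0;-0.3 0 0.23 0;-0.6 0 0.31 0;-0.9 0 0.39 0;-1.1 0 0.44 0;-1.1 0 0.44 0"
}}

```text
clock: 17.43
ee_pos: [0.4695, -0.1782, 0.0642]
tcp_rot: [[0.986, 0.169, 0.01], [0.169, -0.986, -0.004], [0.01, 0.006, -1.0]]
force: [0.7, 1.5, 11.9]
finger_gap: 0.0438
finger_force: 68.6
```

{"fn": "step_arm", "kwargs": {
  "rows": "-0.2 -0.1 0.05 0;-0.4 -0.2 0.1 0;-0.6 -0.2 0.15 0;-0.7 -0.2 0.18 0;-0.7 -0.2 0.18 0"
}}

```text
clock: 17.85
ee_pos: [0.4625, -0.1778, 0.0624]
tcp_rot: [[0.986, 0.169, 0.011], [0.169, -0.986, -0.005], [0.01, 0.006, -1.0]]
force: [-0.0, -0.2, 11.2]
finger_gap: 0.0437
finger_force: 68.6
```

```bash
python3 - <<'E'
from h import *
for n in ('wrist','side'):
    s=snapshot(n)
    if n=='wrist': a=s['img']
    else: b=cv2.resize(s['img'][290:430,200:360],(549,480),interpolation=cv2.INTER_CUBIC)
o=np.hstack([cv2.resize(a[150:430,190:450],(446,480)),b])
o=cv2.resize(o,(800,int(480*800/o.shape[1])))
cv2.imwrite('pics/p10.png',o[:,:,::-1])
E
```

```text
(no output)
```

View pics/p10.png

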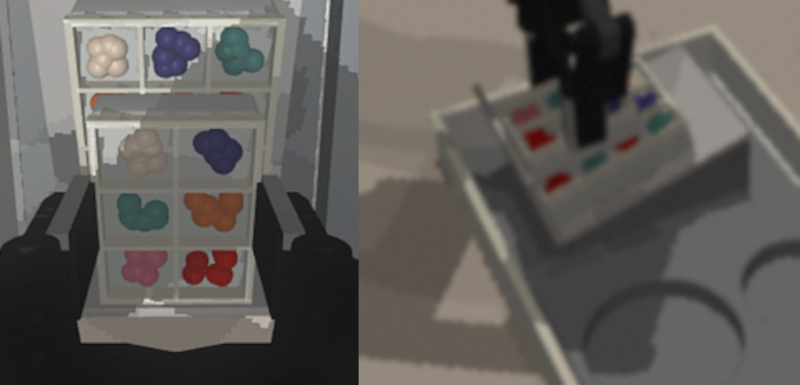

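The small case lies on the large one with a slight gap to the stop. I'll keep dragging until it makes contact.

{"fn": "step_arm", "kwargs": {
  "rows": "-0.15 -0.1 0.02 0;-0.3 -0.1 0.04 0;-0.45 -0.1 0.06 0;-0.6 -0.1 0.08 0;-0.6 -0.1 0.08 0"
}}

```text
clock: 18.37
ee_pos: [0.462, -0.1779, 0.0626]
tcp_rot: [[0.986, 0.166, 0.024], [0.167, -0.986, -0.005], [0.023, 0.009, -1.0]]
force: [14.7, 4.2, 3.3]
finger_gap: 0.044
finger_force: 67.5
```

Contact with the stop at 15 N. Release and look.

{"fn": "step_arm", "kwargs": {
  "rows": "0 0 0 0;0 0 0 0;0 0 0 0;0 0 -0.5 0;0 0 -2 0;0 0 -5 0;0 0 -9 0;0 0 -13 0;0 0 -17 0;0 0 -18 0;0 0 -18 0;0 0 -18 0",
  "fingers": 1
}}

```text
clock: 19.37
ee_pos: [0.4511, -0.1754, 0.2373]
tcp_rot: [[0.985, 0.17, 0.0], [0.17, -0.985, -0.0], [0.0, 0.0, -1.0]]
force: [0.0, -0.1, 0.2]
finger_gap: 0.0855
finger_force: 0.0
```

```bash
python3 - <<'E'
from h import *
st=get_state();R=np.array(st['tcp_rot']);print(st['ee_pos'],np.degrees(np.arctan2(R[1,0],R[0,0])))
s=snapshot('wrist')
x=-.053
overlay(s,[(seat(box(.112,.084,0),x),(0,255,0)),(seat(box(.084,.06,.022),x),(0,0,255)),(seat(box(.062,.046,.042),x),(255,0,0))],'w11',(200,90,420,290),3)
E
```

```text
[ 0.45105263 -0.17544751  0.23730515] 9.778183669485506
```

View pics/w11.png

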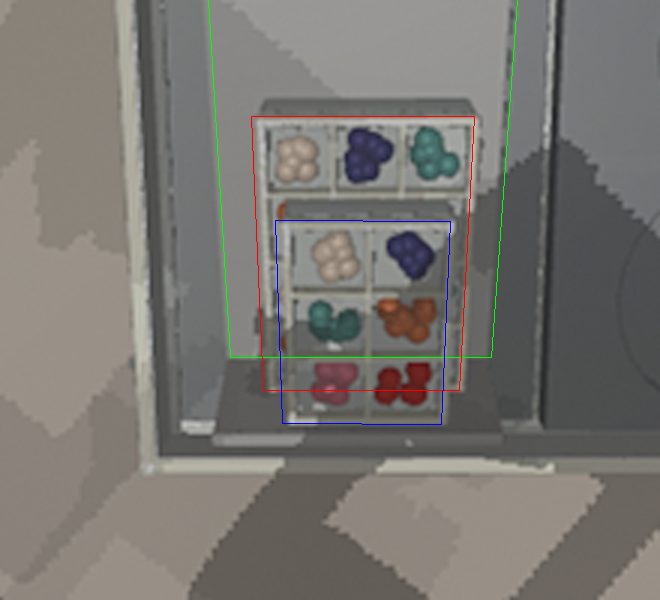

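Both cases are flush with the stop and square: the large top edge matches the model at row 117, the small at about 221, each about 2 mm off centre. Now the jars, viewing both from one hover.

{"fn": "step_arm", "kwargs": {
  "rows": "17.7 -38.6 -2 9.8;17.7 -38.6 -2 9.8;17.7 -38.6 -2 9.8;17.7 -38.6 -2 9.8;17.7 -38.6 -2 9.8;17.7 -38.6 -2 9.8;17.7 -38.6 -2 9.8;17.7 -38.6 -2 9.8;17.7 -38.6 -2 9.8;17.7 -38.6 -2 9.8;17.7 -38.6 -2 9.8;17.7 -38.6 -2 9.8"
}}

```text
clock: 20.42
ee_pos: [0.5587, 0.2379, 0.2537]
tcp_rot: [[1.0, 0.004, -0.006], [0.004, -1.0, -0.001], [-0.006, 0.001, -1.0]]
force: [-0.1, -0.4, -0.1]
finger_gap: 0.0852
finger_force: 0.0
```

{"fn": "step_arm", "kwargs": {
  "rows": "0 0 0 0;0 0 0 0"
}}

```text
clock: 20.58
ee_pos: [0.5589, 0.2335, 0.2551]
tcp_rot: [[1.0, -0.001, -0.004], [-0.001, -1.0, -0.002], [-0.004, 0.002, -1.0]]
force: [0.4, -0.4, -0.5]
finger_gap: 0.0856
finger_force: 0.0
```

```bash
python3 - <<'E'
from h import *
from scipy.optimize import minimize
st=get_state();R=np.array(st['tcp_rot']);print(st['ee_pos'],np.degrees(np.arctan2(R[1,0],R[0,0])))
s=snapshot('wrist');save(s,'w12')
a=np.linspace(0,2*np.pi,60)
for n,d,h,g in (('jar_large',.06,.05,(.633,.24)),('jar_small',.044,.042,(.517,.232))):
    m=outline_of(s,n)[0];obs=m['mask']
    def iou(p):
        P=np.vstack([np.c_[p[0]+d/2*np.cos(a),p[1]+d/2*np.sin(a),0*a+z] for z in(.003,.003+h)])
        k=np.zeros((480,640),np.uint8);cv2.fillConvexPoly(k,cv2.convexHull(proj(s,P).astype(np.float32)).round().astype(np.int32),1);k=k>0
        return -(k&obs).sum()/(k|obs).sum()
    r=minimize(iou,g,method='Nelder-Mead',options=dict(initial_simplex=[g,(g[0]+.01,g[1]),(g[0],g[1]+.01)]))
    print(n,m['confidence'],m['bbox'],r.x,r.fun)
E
```

```text
[0.55889814 0.23350298 0.25505931] -0.04686876014983707
jar_large 0.8 [274.3, 79.2, 342.8, 152.1] [0.63346757 0.24142091] -0.9714498510427011
jar_small 0.67 [289.8, 212.5, 341.5, 264.3] [0.51355403 0.2339138 ] -0.910055583628095
```

{"fn": "step_arm", "kwargs": {
  "rows": "3.5 -0.4 3 0;7.4 -0.8 6 0;7.4 -0.8 10 0;7.4 -0.8 13.5 0;7.4 -0.8 16.5 0;7.4 -0.8 19 0;7.4 -0.8 21 0;7.4 -0.8 22 0;7.4 -0.8 22.7 0;7.4 -0.8 22.7 0;7.4 -0.8 22.7 0"
}}

```text
clock: 21.65
ee_pos: [0.6351, 0.2429, 0.0317]
tcp_rot: [[1.0, -0.001, 0.002], [-0.001, -1.0, 0.0], [0.002, -0.0, -1.0]]
force: [0.1, -0.2, 0.2]
finger_gap: 0.0853
finger_force: 0.0
```

{"fn": "step_arm", "kwargs": {
  "rows": "0 0 0 0;0 0 0 0;0 0 0 0;0 0 0 0;0 0 0 0;0 0 0 0;0 0 0 0;0 0 0 0",
  "fingers": -1
}}

```text
clock: 22.32
ee_pos: [0.6362, 0.2436, 0.0331]
tcp_rot: [[1.0, 0.0, 0.005], [-0.0, -1.0, 0.001], [0.005, -0.001, -1.0]]
force: [-0.7, -0.6, 6.6]
finger_gap: 0.058
finger_force: 64.9
```

{"fn": "step_arm", "kwargs": {
  "rows": "0 0 -1 0;0 0 -4 0;0 0 -8 0;-1 3.5 -11 0;-2 7 -13 0;-3.1 11 -13 0;-4.2 15 -13 0;-5.3 19 -13 0;-6.4 23 -13 0;-7.5 27 -13 0;-8.6 31 -13 0;-9.7 35 -13 0"
}}

```text
clock: 23.32
ee_pos: [0.5364, -0.105, 0.1604]
tcp_rot: [[1.0, 0.0, -0.001], [0.0, -1.0, 0.0], [-0.001, -0.0, -1.0]]
force: [0.3, -0.8, -0.5]
finger_gap: 0.0581
finger_force: 64.6
```

{"fn": "step_arm", "kwargs": {
  "rows": "-1.1 4 0 0;-2.2 8 0 0;-3.3 12 0 0;-4.4 16 0 0;-5.6 19 0 0;-5.6 19 2 0;-5.6 19 4 0;-5.6 19 6 0;-5.6 19 6 0;-5.6 19 6 0"
}}

```text
clock: 24.15
ee_pos: [0.4804, -0.2924, 0.0989]
tcp_rot: [[1.0, -0.0, -0.004], [-0.0, -1.0, 0.003], [-0.004, -0.003, -1.0]]
force: [0.1, 0.1, -0.9]
finger_gap: 0.0578
finger_force: 64.7
```

```bash
python3 - <<'E'
from h import *
st=get_state();print(st['ee_pos'],st['finger_force'])
s=snapshot('wrist');save(s,'w13')
E
```

```text
[ 0.48040039 -0.29241381  0.09891969] 64.73829388618469
```

View pics/w13.png

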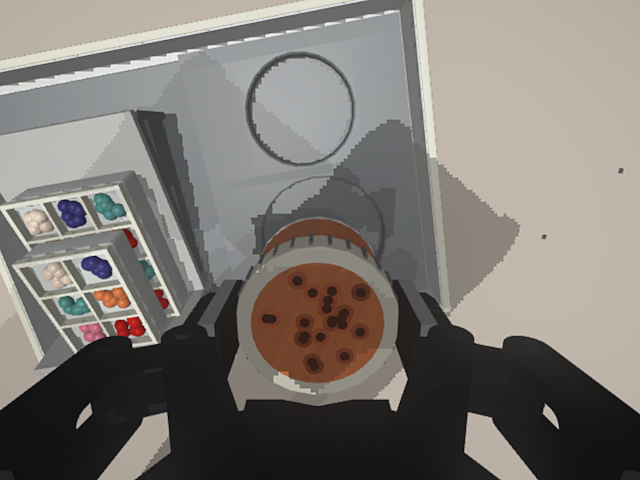

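The jar is held at (318,320) over the large well, whose rim shows with its top at (323,178) and sides at columns 262 and 384. The small well is at (300,108). The cases are still in place. A quick check of the well centres follows.

```bash
python3 - <<'E'
from h import *
s=snapshot('wrist');print(get_state()['ee_pos'])
print(at_z(s,(300,108),.019),proj(s,[(.5549,-.2844,.019),(.480,-.2973,.019)]))
u=np.array([np.cos(YAW),np.sin(YAW)])
c=np.array([.480,-.2973]);a=np.linspace(0,2*np.pi,90)
q=proj(s,np.c_[c[0]+.038*np.cos(a),c[1]+.038*np.sin(a),0*a+.019]);print(q.min(0),q.max(0))
E
```

```text
[ 0.48258004 -0.29385077  0.10151947]
[ 0.55857057 -0.28373262  0.019     ] [[301.25631813 114.84038999]
 [323.42212467 241.87548633]]
[261.72101801 180.28350526] [385.16259892 298.30126214]
```

{"fn": "step_arm", "kwargs": {
  "rows": "0.1 0.3 1.5 0;0.1 0.3 3 0;0.1 0.3 4.3 0;0.1 0.3 5.2 0;0.1 0.3 5.8 0;0.1 0.3 6.2 0;0.1 0.3 6.5 0;0.1 0.3 6.7 0;0.1 0.3 6.7 0"
}}

```text
clock: 25.0
ee_pos: [0.4833, -0.2969, 0.037]
tcp_rot: [[1.0, 0.0, -0.001], [0.0, -1.0, 0.001], [-0.001, -0.001, -1.0]]
force: [-6.3, 4.3, 16.4]
finger_gap: 0.058
finger_force: 66.3
```

{"fn": "step_arm", "kwargs": {
  "rows": "0 0 0 0;0 0 0 0;0 0 0 0;0 0 -1 0;0 0 -4 0;0 0 -8 0;0 0 -12 0;0 0 -15 0;0 0 -15 0;0 0 -15 0",
  "fingers": 1
}}

```text
clock: 25.83
ee_pos: [0.4848, -0.2981, 0.1872]
tcp_rot: [[1.0, -0.0, 0.006], [-0.0, -1.0, -0.004], [0.006, 0.004, -1.0]]
force: [-0.4, 0.3, -0.4]
finger_gap: 0.0849
finger_force: 0.0
```

{"fn": "step_arm", "kwargs": {
  "rows": "3.2 -53 0 0;3.2 -53 0 0;3.2 -53 0 0;3.2 -53 0 0;3.2 -53 0 0;3.2 -53 0 0;3.2 -53 0 0;3.2 -53 0 0;3.2 -53 0 0;3.2 -53 0 0;3.2 -53 0 0;3.2 -53 0 0"
}}

```text
clock: 26.83
ee_pos: [0.5113, 0.2041, 0.1812]
tcp_rot: [[1.0, 0.0, -0.004], [0.0, -1.0, -0.001], [-0.004, 0.001, -1.0]]
force: [1.3, -1.3, -0.1]
finger_gap: 0.0852
finger_force: 0.0
```

{"fn": "step_arm", "kwargs": {
  "rows": "0 0 1 0;0 0 1 0;0 0 1 0;0 0 1 0"
}}

```text
clock: 27.17
ee_pos: [0.5123, 0.201, 0.1721]
tcp_rot: [[1.0, -0.001, -0.003], [-0.001, -1.0, -0.001], [-0.003, 0.001, -1.0]]
force: [-0.1, -0.6, 0.2]
finger_gap: 0.0855
finger_force: 0.0
```

```bash
python3 - <<'E'
from h import *
from scipy.optimize import minimize
st=get_state();R=np.array(st['tcp_rot']);print(st['ee_pos'],np.degrees(np.arctan2(R[1,0],R[0,0])))
s=snapshot('wrist');save(s,'w14')
a=np.linspace(0,2*np.pi,60)
for n,d,h,g in (('jar_small',.044,.042,(.515,.233)),):
    m=outline_of(s,n)[0];obs=m['mask']
    def iou(p):
        P=np.vstack([np.c_[p[0]+d/2*np.cos(a),p[1]+d/2*np.sin(a),0*a+z] for z in(.003,.003+h)])
        k=np.zeros((480,640),np.uint8);cv2.fillConvexPoly(k,cv2.convexHull(proj(s,P).astype(np.float32)).round().astype(np.int32),1);k=k>0
        return -(k&obs).sum()/(k|obs).sum()
    r=minimize(iou,g,method='Nelder-Mead',options=dict(initial_simplex=[g,(g[0]+.01,g[1]),(g[0],g[1]+.01)]))
    print(n,m['confidence'],m['bbox'],r.x,r.fun)
E
```

```text
[0.51225269 0.20100061 0.17210442] -0.07393156016931564
jar_small 0.98 [241.1, 182.6, 303.5, 248.6] [0.51444532 0.23359639] -0.9356287425149701
```

{"fn": "step_arm", "kwargs": {
  "rows": "0.2 -1.6 0 0;0.2 -3.2 3 0;0.2 -3.2 6 0;0.2 -3.2 9 0;0.2 -3.2 11 0;0.2 -3.2 12.5 0;0.2 -3.2 13.8 0;0.2 -3.2 14.7 0;0.2 -3.2 14.7 0;0.2 -3.2 14.7 0",
  "fingers": 0.6
}}

```text
clock: 28.1
ee_pos: [0.5155, 0.234, 0.0266]
tcp_rot: [[1.0, -0.001, 0.0], [-0.001, -1.0, 0.0], [0.0, -0.0, -1.0]]
force: [-0.2, -0.1, -0.0]
finger_gap: 0.0685
finger_force: 0.0
```

{"fn": "step_arm", "kwargs": {
  "rows": "0 0 0 0;0 0 0 0;0 0 0 0;0 0 0 0;0 0 0 0;0 0 0 0;0 0 0 0",
  "fingers": -1
}}

```text
clock: 28.68
ee_pos: [0.517, 0.235, 0.0284]
tcp_rot: [[1.0, 0.0, 0.004], [0.0, -1.0, 0.001], [0.004, -0.001, -1.0]]
force: [0.4, -0.4, 5.7]
finger_gap: 0.0418
finger_force: 61.2
```

{"fn": "step_arm", "kwargs": {
  "rows": "0 0 -1 0;0 0 -4 0;0 0 -8 0;0.3 3.5 -11 0;0.6 7 -13.5 0;0.9 11 -13.5 0;1.2 15 -13.5 0;1.5 19 -13.5 0;1.9 23 -13.5 0;2.2 27 -13.5 0;2.5 31 -13.5 0;2.8 35 -13.5 0"
}}

```text
clock: 29.68
ee_pos: [0.5423, -0.1172, 0.1616]
tcp_rot: [[1.0, -0.0, -0.0], [-0.0, -1.0, 0.0], [-0.0, -0.0, -1.0]]
force: [0.3, -0.3, -0.9]
finger_gap: 0.0417
finger_force: 61.0
```

{"fn": "step_arm", "kwargs": {
  "rows": "0.3 4 0 0;0.6 8 0 0;0.9 12 0 0;1.2 16 0 0;1.35 16.9 0 0;1.35 16.9 2 0;1.35 16.9 4 0;1.35 16.9 6 0;1.35 16.9 6 0;1.35 16.9 6 0;1.35 16.9 6 0"
}}

```text
clock: 30.6
ee_pos: [0.557, -0.2845, 0.1023]
tcp_rot: [[1.0, 0.0, 0.001], [0.0, -1.0, -0.0], [0.001, 0.0, -1.0]]
force: [0.0, 1.0, -0.2]
finger_gap: 0.0419
finger_force: 61.1
```

```bash
python3 - <<'E'
from h import *
st=get_state();print(st['ee_pos'],st['finger_force'])
s=snapshot('wrist');a=np.linspace(0,2*np.pi,90)
overlay(s,[(np.c_[.557+.03*np.cos(a),-.284+.03*np.sin(a),0*a+.019],(0,255,0))],'w15',(0,0,640,480),1)
E
```

```text
[ 0.55704174 -0.2844548   0.10234496] 61.084924936294556
```

View pics/w15.png

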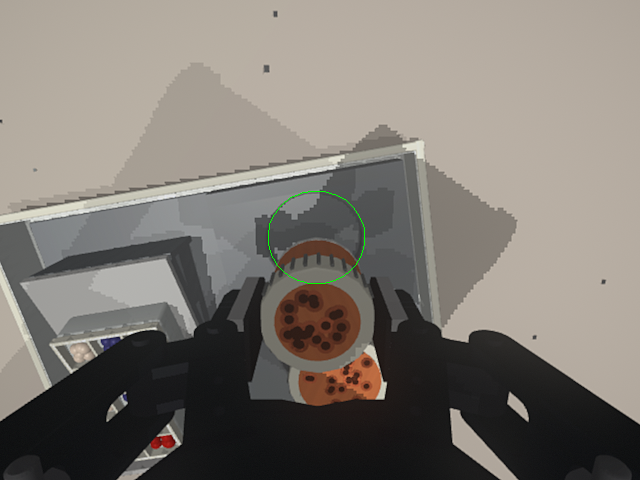

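The jar is held at (317,318) above the small well (overlay circle at (317,237)). The large jar stands in its well at (340,375). Lowering.

{"fn": "step_arm", "kwargs": {
  "rows": "0 0 1.5 0;0 0 3 0;0 0 4.5 0;0 0 5.5 0;0 0 6.2 0;0 0 6.7 0;0 0 7 0;0 0 7.2 0;0 0 7.2 0"
}}

```text
clock: 31.4
ee_pos: [0.5575, -0.2851, 0.0324]
tcp_rot: [[1.0, 0.0, 0.001], [0.0, -1.0, -0.001], [0.001, 0.001, -1.0]]
force: [-2.2, 2.5, 7.4]
finger_gap: 0.0419
finger_force: 61.8
```

Floor contact at the expected height. Release, rise and move aside.

{"fn": "step_arm", "kwargs": {
  "rows": "0 0 0 0;0 0 0 0;0 0 0 0;0 0 -1 0;0 0 -4 0;0 0 -8 0;0 0 -12 0;0 0 -16 0;0 0 -20 0;0 0 -20 0;-8 0 -20 0;-8 0 -20 0",
  "fingers": 0.6
}}

```text
clock: 32.4
ee_pos: [0.477, -0.2849, 0.2305]
tcp_rot: [[1.0, 0.002, 0.001], [0.002, -1.0, -0.002], [0.001, 0.002, -1.0]]
force: [-1.7, -0.4, -0.1]
finger_gap: 0.0684
finger_force: 0.0
```

{"fn": "step_arm", "kwargs": {
  "rows": "-4 -4 -5 0;-4 -4 -5 0;-4 -4 -5 0;-4 -4 -5 0"
}}

```text
clock: 32.73
ee_pos: [0.4371, -0.2449, 0.282]
tcp_rot: [[1.0, 0.0, 0.005], [0.0, -1.0, -0.004], [0.005, 0.004, -1.0]]
force: [-0.3, -0.1, -0.1]
finger_gap: 0.0685
finger_force: 0.0
```

```bash
python3 - <<'E'
from h import *
print(get_state()['ee_pos'])
s=snapshot('wrist');a=np.linspace(0,2*np.pi,90);x=-.053
C=lambda c,r,z:np.c_[c[0]+r*np.cos(a),c[1]+r*np.sin(a),0*a+z]
b=snapshot('scene')
print([ (t,at_z(b,landmark_of(b,t)[0]['uv'],.003).round(3)) for t in('spool','block')])
overlay(s,[(C((.557,-.284),.022,.049),(0,255,0)),(C((.481,-.297),.03,.057),(0,255,0)),(seat(box(.084,.06,.022),x),(0,0,255)),(seat(box(.062,.046,.042),x),(255,0,0))],'w16',(120,20,480,280),2)
E
```

```text
[ 0.43711709 -0.24490329  0.28195466]
[('spool', array([0.641, 0.351, 0.003])), ('block', array([0.518, 0.331, 0.003]))]
```

View pics/w16.png

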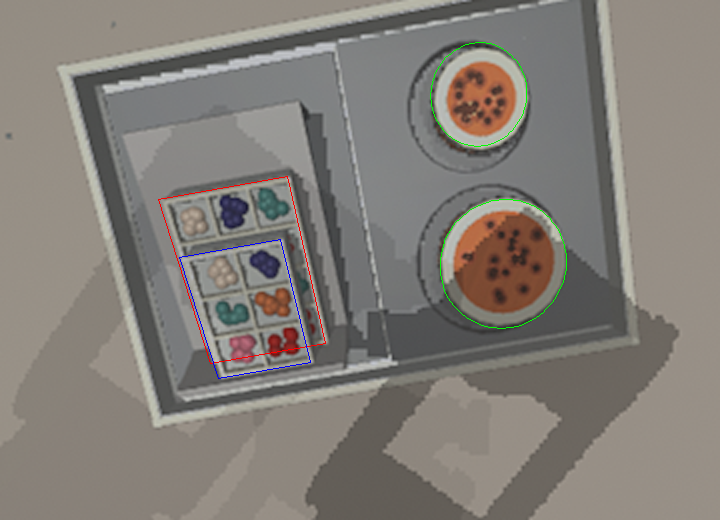

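The view shows both jars upright in their wells, at crop (480,97) and (503,262). The cases are stacked square at the stop and match the model, and the spool and block have not moved. Handing in.

```bash
python3 -c "
from bench import hand_in;print(hand_in())"
```

```text
the job is handed in; nothing more can be done
None
```

The job is handed in at about 33 s of the 112 s allowed: the large and small cases are stacked square against the stop, each about 2 mm off the bed's centreline. Both jars stand upright in their own wells, and the spool, block and pliers were not touched; no verdict came back.

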